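# Hook the pan of grinder discs in from the back of the bench

## Robot

A 6-joint arm with a two-finger parallel gripper is mounted at the origin on the work surface. World frame = base frame: x ahead of the robot, y to its left, z up, the work surface at z = 0. Lengths are in m, angles in rad, forces in N, time in s.
With the tool pointing down it reaches from about 0.35 to 0.775 m from the base axis. Payload 5.5 kg.
Tool frame: the origin (TCP) lies at the very end of the fingers, on their centre line; the grasp point (between the pads) lies 19 mm behind it; y points along the fingers, z is the direction in which the jaws open and shut, and the axes are right-handed (so a half turn about y gives the same grasp; the last joint's range is limited). The gripper opens to 85 mm and grips with 20 to 120 N. Pads are 22 mm wide; open, the fingers measure 114 mm over their backs; the gripper's body (76 mm by 85 mm) begins 54 mm behind the grasp point. The pads swing forward as they close: fully open they stand 13 mm farther back than shut.
Start: joints at [-1.257, 0.313, 0.046, 1.304, 0, 1.431], TCP at [0.252, -0.517, 0.231] pointing down, gripper open.
Joint ranges: [-2.76, 2.76], [-0.86, 1.69], [-1.03, 1.26], [-2.2, 2.34], [-1.47, 1.5], [-3.14, 3.14]. Speed limits (rad/s): [2.57, 2.57, 3.14, 3.14, 3.14, 3.14].

## Interface

Orientations are given as a unit quaternion [w, x, y, z].
In Python, from workcell import env gives the robot as it stands.
- The arm moves only by the shell command python3 -m inch 'ROWS' [OPENING] [FORCE]. ROWS is JSON, a list that holds one entry, the list of rows, each a list of 4 numbers: the shift along the tool's x, y, z in mm, then the turn about the tool's y in degrees. In form: [[[tx, ty, tz, spin], ...]]. A call has 1 to 10 rows; each row is the pose to reach, as a shift and turn from the pose commanded when the call began, along the tool's axes at that moment; what a row does not reach only later rows make up. A row lasts 1/10 s, in which the tool goes at most 50 mm and 8.59 degrees, less where a joint would pass 70% of its speed; a pose out of reach is approached as far as the arm can. A call with a gripper value outside its range is refused whole. OPENING is the finger opening in mm, from 0 to 85.4, set as the call begins (- or left out, the last holds). The fingers move at their own pace and stop on an object; FORCE is the grip in N (left out, the last holds). Time passes only in rows, so rows that repeat a pose let the fingers close. It gives the time, the measured TCP pose, the force and the opening at its end, in the units of the state.
- env.get_state(): the state, without advancing time (a new reading comes with each control period).
- env.read_camera(name): name is "scene" or "side" or "wrist"; returns the picture (384x512x3 uint8, blue, green, red); there is no depth.
- env.camera_model(name): a dict with "fx", "fy", "cx", "cy" (pixels), "R" (3x3) and "t" (3): a world point X has camera coordinates R X + t; the wrist camera has in their place "mount" (4x4, takes a point from camera to tool coordinates, whose origin is the TCP and whose axes are the tool frame's). Camera axes: x right, y down, z forward; pixel columns grow to the right and rows downward; lengths in m; the calibration is good to about 2 mm. A picture is of the moment at which its call begins: read the wrist's pose just before it. camera_model takes no time and is no camera call.
- env.hand_in(): hands the job in, once; it reports no verdict.
The state is a dict: "clock": time; "joint_pos": joint angles; "qvel": joint speeds; "tau": joint torques, N m; "tcp_pos": TCP position; "orientation": TCP orientation; "wrist_force": force on the tool from outside, world axes, zero at the start; "ft_torque": the same for the moment, N m; "finger_gap": finger opening in m.
Only numpy, scipy, OpenCV 4.12 (cv2) and the standard library are available. Lean on these libraries where they do the work, as an engineer would, in place of code of your own. Each camera call takes 0.05 s, during which the arm holds its last target.

## Task

The grinder's discs are in the blue enamel pan at the back of the bench. Take the wooden-handled hook, drop its bent tip into the steel loop of the blue pan and drag the pan, flat on the bench, until the whole pan is on the white board; then unhook it and stand the hook back down on the bench, upright and well clear of the pan. Do not touch the blue pan with the gripper or arm, and leave the white pan where it is.

Things in the scene. Friction and masses are not known exactly. Their poses are not given: they have to be found in the camera images.
- hook_grip (a point): Hook tool (loose, 0.16 kg, standing upright at the left or right): centre of its pale wooden block handle, 70 mm long (x), 28 wide (y: grip across this), 60 high; point 30 mm above its flat underside. A 10 mm steel rod leaves the +x end, its axis 50 mm above the underside, runs to 120 mm ahead of this point, then turns straight down (prong) to underside level. x: handle to prong; z up.
- hook_tip (a point): Hook tool: bottom end of its vertical 10 mm thick prong, on the prong's axis, 120 mm ahead (+x) of the handle's centre and 30 mm below it, level with the handle's underside. Axes as hook_grip.
- blue_pan: Blue pan, white rim, two holed steel discs inside (loose, about 0.4 kg): 100 (x) by 110 (y) by 40 mm high, origin at centre of underside, z up. On its -x side, facing world -x within 12 deg at the start, a level steel loop of 8 mm bar, axis 22 mm above the bench: side bars at y = -34 and 34, cross bar at x = -90 mm. Clear opening x -86 to -50, y -30 to 30 mm.
- white_pan: White pan with a black rim and two red nozzles inside; same shape, size and loop as the blue pan, in the same row. It must stay where it is. Origin at the centre of its underside.
- board: White board let in flush with the brown wooden bench top, in front of the pans: 300 mm (x, away from the robot) by 600 mm (y), no step at its edges. Origin at its centre at bench height, axes as the world's.
There are look-alikes about, which are no part of the job. What is shaped like the blue_pan but turquoise or yellow is not meant.

How it is judged:
By the outcome, as a careful person would: the job done as asked, in the order asked, and still so for the second after the job is handed in, with the robot touching nothing.
It also fails if it takes over 59 s, if anything falls off the work surface, if the arm or the gripper's body presses on something with over 40 N, if the wrist force passes 120 N, or if a joint passes its speed limit or range.

## Working session

There is one attempt and no reset: what is moved stays moved. The work goes in short steps, Python scripts to look and compute and a shell command to move; the robot and the scene stay as the last step left them, time stands still between calls to the robot, and variables do not carry over. Pictures are saved under pics/ and viewed, and the job is handed in when it is done.

```bash
mkdir -p pics; ls
python3 - <<'E'
from workcell import env
import cv2
for n in ("scene","side","wrist"):
    s=env.get_state()
    cv2.imwrite(f"pics/{n}0.png",env.read_camera(n))
    print(n,env.camera_model(n))
print(s)
E
```

```text
pics
scene {'fx': 388.45069832707486, 'fy': 388.45069832707486, 'cx': 254.49805643403883, 'cy': 189.30198788384263, 'R': array([[ 0.8926042 ,  0.45083265,  0.00276898],
       [ 0.24415764, -0.47822664, -0.84361503],
       [-0.379005  ,  0.75369039, -0.53694135]]), 't': array([-0.47514871, -0.0808978 ,  1.37928288])}
side {'fx': 370.2567371005371, 'fy': 370.2567371005371, 'cx': 258.3009328427875, 'cy': 187.50014807713006, 'R': array([[-0.9853653 , -0.16967678,  0.01627949],
       [-0.12427309,  0.64974085, -0.74992868],
       [ 0.11666803, -0.7409768 , -0.66131835]]), 't': array([0.49078385, 0.10906729, 1.08657404])}
wrist {'fx': 299.2133706032714, 'fy': 299.2133706032714, 'cx': 252.46050008731288, 'cy': 194.7858175610921, 'mount': array([[ 4.61806420e-04,  9.52275797e-01,  3.05238585e-01,
        -7.84217668e-02],
       [-1.01669142e-03, -3.05238013e-01,  9.52275549e-01,
        -1.42292116e-01],
       [ 9.99999377e-01, -7.50100413e-04,  8.27209758e-04,
        -4.13711103e-04],
       [ 0.00000000e+00,  0.00000000e+00,  0.00000000e+00,
         1.00000000e+00]])}
{'clock': 0.1, 'joint_pos': array([-1.25661815e+00,  3.13968657e-01,  4.51085536e-02,  1.30358453e+00,
       -2.78140079e-05,  1.43120294e+00]), 'qvel': array([-0.0009723 , -0.00043232,  0.00463202, -0.00044633, -0.00047712,
        0.00027212]), 'tau': array([ 3.08423259e-03, -4.81727028e+01,  2.99241507e+01,  1.28586733e-02,
       -8.47670435e-05, -1.83579232e-06]), 'tcp_pos': array([ 0.25190548, -0.51639212,  0.23047989]), 'orientation': array([ 0.15899893, -0.15912013,  0.68956425, -0.68840487]), 'wrist_force': array([ 0.04616013, -0.38529846,  0.37154824]), 'ft_torque': array([ 0.04425146, -0.00833042, -0.00589147]), 'finger_gap': 0.08579623330765249}
```

View pics/scene0.png

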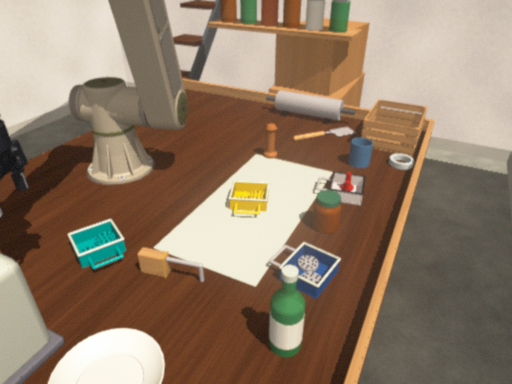

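View pics/side0.png

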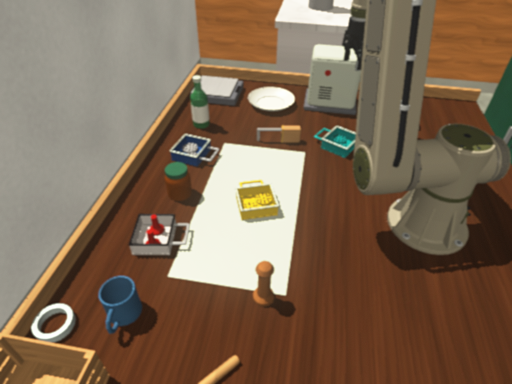

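View pics/wrist0.png

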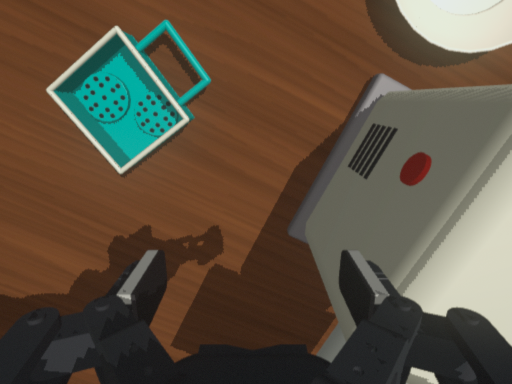

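The scene view shows four pan-shaped things:
- Turquoise at (97,243), excluded by its colour.
- Yellow at (248,198), excluded by its colour.
- White with red nozzles at (347,187), which must stay where it is.
- Blue with a white rim and discs at (310,266), which is the one I want.

The only hook is at (170,263), or (280,133) in the side view. I'll check close crops next.

Run:
```python
import cv2,numpy as np
a=cv2.imread("pics/scene0.png")[215:305,125:355]; b=cv2.imread("pics/side0.png")[115:175,160:310]
a=cv2.resize(a,(782,306),interpolation=cv2.INTER_CUBIC); b=cv2.resize(b,(735,294),interpolation=cv2.INTER_CUBIC)
o=np.zeros((600,782,3),np.uint8);o[:300]=a[:300];o[306:600,:735]=b
cv2.imwrite("pics/crop0.png",o)
```

```text
(no output)
```

View pics/crop0.png

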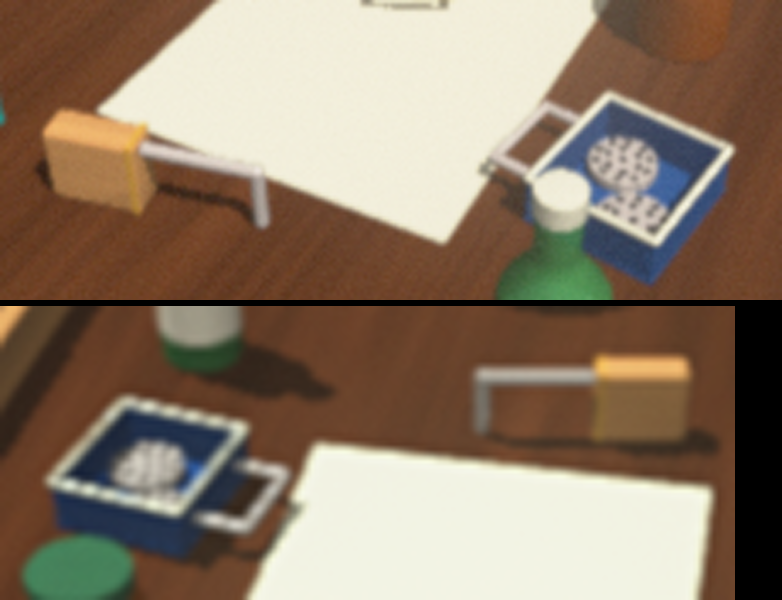

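```bash
cat > h.py <<'E'
from workcell import env
import numpy as np, cv2
def P(n):
    m=env.camera_model(n);K=np.array([[m['fx'],0,m['cx']],[0,m['fy'],m['cy']],[0,0,1]])
    return K@np.c_[m['R'],m['t']]
def tri(a,b,Pa=None,Pb=None):
    Pa=P('scene') if Pa is None else Pa;Pb=P('side') if Pb is None else Pb
    X=cv2.triangulatePoints(Pa,Pb,np.array(a,float),np.array(b,float)).ravel();X=X[:3]/X[3]
    e=[np.linalg.norm(proj(Pa,X)-a),np.linalg.norm(proj(Pb,X)-b)]
    return X,e
def proj(Pm,X):
    u=Pm@np.r_[X,1];return u[:2]/u[2]
def onz(a,z,Pm):
    A=np.c_[Pm[:,0],Pm[:,1],Pm[:,2]*z+Pm[:,3]];w=np.linalg.solve(A,[*a,1]);return w[:2]/w[2]
E
python3 - <<'E'
from h import *
pts={'top-x-y':((45,133),(686,358)),'top+x-y':((130,150),(597,357)),'top-x+y':((60,110),(690,375)),'top+x+y':((147,128),(594,375)),
'tip':((263,225),(482,432)),'bend':((260,172),(482,372)),
'pan-x+y':((610,93),(180,513)),'pan+x+y':((733,150),(50,480)),'pan+x-y':((655,243),(127,398)),'pan-x-y':((530,175),(247,425)),
'loop+y':((548,105),(247,530)),'loop-y':((490,160),(287,468)),'board+x-y':((442,242),(315,445)),'board-x-y':((100,110),(711,488))}
for k,(a,b) in pts.items():
    a=np.array(a)/3.4+[125,215];b=np.array([b[0],b[1]-306])/4.9+[160,115]
    X,e=tri(a,b);print(k,X.round(4),np.round(e,1))
for p in ((257,155),):print('bfar',onz(p,0,P('scene')))
for p in ((174,277),(274,290),(224,143.5),(305,152)):print('bside',onz(p,0,P('side')))
print(-P('scene')[:,:3].T[0:0])
# yellow rim, jar base, bottle base roughly
for n,p in (('scene',(328,230)),('scene',(286,350)),('side',(178,197)),('side',(200,128)),('side',(153,253)),('scene',(170,268))):print(n,p,onz(p,0,P(n)))
for a,b in (((233,184),(276,209)),((268,184),(240,215))):print('yellow',tri(np.array(a),np.array(b)))
E
```

```text
top-x-y [ 0.4107 -0.3735  0.0568] [1.9 1.3]
top+x-y [ 0.4761 -0.3619  0.0579] [1.4 0.9]
top-x+y [ 0.4051 -0.3505  0.0572] [1.6 1.1]
top+x+y [ 0.474  -0.3386  0.0575] [0.8 0.5]
tip [ 0.5588 -0.3329 -0.0014] [1.5 1. ]
bend [ 0.5608 -0.3345  0.0511] [1.9 1.3]
pan-x+y [ 0.738  -0.1387  0.0388] [1.6 1.3]
pan+x+y [ 0.8374 -0.1582  0.0396] [1.3 1. ]
pan+x-y [ 0.817  -0.2666  0.0406] [1.7 1.1]
pan-x-y [ 0.7203 -0.2469  0.0416] [1.9 1.4]
loop+y [ 0.695  -0.1515  0.0205] [1.5 1.2]
loop-y [ 0.6837 -0.2266  0.0227] [1.  0.7]
board+x-y [ 6.790e-01 -2.916e-01 -5.000e-04] [0.7 0.5]
board-x-y [ 3.800e-01 -2.891e-01  2.000e-04] [1.8 1.4]
bfar [0.39146075 0.2996947 ]
bside [0.66155011 0.30699431]
bside [0.40733474 0.29888875]
bside [ 0.67799814 -0.29079528]
bside [ 0.3761919  -0.29498279]
[]
scene (328, 230) [ 0.76766884 -0.01344293]
scene (286, 350) [ 0.81023986 -0.41344328]
side (178, 197) [0.74936139 0.02120374]
side (200, 128) [ 0.79590122 -0.37630495]
side (153, 253) [0.74237927 0.24427014]
scene (170, 268) [ 0.46864147 -0.33273036]
yellow (array([0.43655042, 0.04202478, 0.02596676]), [np.float64(0.5568150454674016), np.float64(0.6605274147323921)])
yellow (array([0.53586776, 0.08895986, 0.02849784]), [np.float64(0.21594808338006433), np.float64(0.2608485752738657)])
```

```bash
cat >> h.py <<'E'
from scipy.spatial.transform import Rotation as Ro
def tool():
    s=env.get_state();q=s['orientation'];R=Ro.from_quat([q[1],q[2],q[3],q[0]]).as_matrix();return s['tcp_pos'],R,s
def go(target,heading):
    """rows shift (mm) & spin for TCP target, jaw z axis = +-(-sin h,cos h)"""
    p,R,s=tool();d=R.T@(np.array(target)-p)*1000
    z=R[:,2];best=None
    for sg in(1,-1):
        w=sg*np.array([-np.sin(heading),np.cos(heading),0])
        a=np.degrees(np.arctan2(w@R[:,0],w@R[:,2])) # turn about y: z->x positive
        if best is None or abs(a)<abs(best[0]): best=(a,sg)
    print('clock',s['clock'],'tcp',p.round(4),'shift',d.round(1),'spin',best)
E
python3 - <<'E'
from h import *
p,R,s=tool();print(R.round(3))
h=np.radians(10.5)
go([0.4415,-0.356,0.14],h)
for p in((69,243),(85,268),(124,250)):print(onz(p,0.04,P('scene')))
E
```

```text
[[-0.899 -0.     0.438]
 [-0.438  0.001 -0.899]
 [-0.    -1.    -0.001]]
clock 0.15 tcp [ 0.2519 -0.5165  0.2306] shift [-240.7   90.7  -61. ] spin (np.float64(15.501911543557112), -1)
[ 0.2201225  -0.40703542]
[ 0.32406189 -0.45286442]
[ 0.36037729 -0.36489749]
```

```bash
python3 -m inch '[[[-40,0,-10,3],[-80,0,-20,6],[-120,10,-30,9],[-160,25,-40,12],[-200,40,-50,15.5],[-240,50,-61,15.5],[-240,60,-61,15.5],[-240,60,-61,15.5],[-240,60,-61,15.5]]]' 85
python3 - <<'E'
from h import *
import cv2
go([0.4415,-0.356,0.021],np.radians(10.5))
cv2.imwrite('pics/w1.png',env.read_camera('wrist'))
E
```

```text
clock: 1.05
tcp_pos: [0.4405, -0.3572, 0.1712]
orientation: [0.064, -0.065, 0.704, -0.704]
wrist_force: [0.1, -0.3, 0.3]
finger_gap: 0.0848
clock 1.05 tcp [ 0.4405 -0.3572  0.1712] shift [ -1.3 150.2  -0.9] spin (np.float64(-0.02899647610600813), -1)
```

View pics/w1.png

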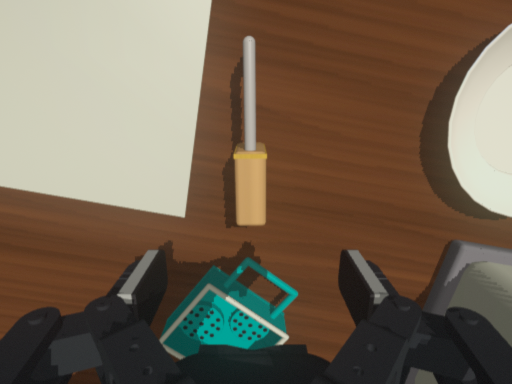

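The wrist view shows the hook straight ahead. Its handle top has corners at about (235,152), (267,152), (266,225) and (237,225), and the rod runs up to the bend at (249,40). The turquoise pan's loop at (265,285) is between the fingers, so I'll check the clearance.

```bash
cat >> h.py <<'E'
def Pw():
    m=env.camera_model('wrist');K=np.array([[m['fx'],0,m['cx']],[0,m['fy'],m['cy']],[0,0,1]])
    p,R,s=tool();T=np.eye(4);T[:3,:3]=R;T[:3,3]=p
    return K@np.linalg.inv(T@m['mount'])[:3]
E
python3 - <<'E'
from h import *
W=Pw()
for p in((235,152),(267,152),(266,225),(237,225)):print('top',onz(p,.06,W).round(4))
print('bend',onz((249,40),.052,W))
print(proj(W,np.array([.4415,-.356,.06])),proj(W,np.array([.559,-.333,.05])))
for p in((250,260),(296,293)):print('loop',onz(p,.026,W).round(4))
# two-view height: wrist vs scene, handle top corners
print(tri(np.array((267,152)),np.array([130/3.4+125,150/3.4+215]),W,P('scene')))
E
```

```text
top [ 0.4724 -0.3365]
top [ 0.4773 -0.3633]
top [ 0.411  -0.3756]
top [ 0.4061 -0.3493]
bend [ 0.56047571 -0.33271381]
[251.00743493 190.1004172 ] [249.04991899  42.56655872]
loop [ 0.3531 -0.3709]
loop [ 0.321  -0.4295]
(array([ 0.47859677, -0.36234667,  0.05770277]), [np.float64(2.320163592870694), np.float64(0.5039529896662518)])
```

```bash
python3 -m inch '[[[-1,40,-1,0],[-1,80,-1,0],[-1,120,-1,0],[-1,140,-1,0],[-1,149,-1,0],[-1,149,-1,0],[-1,149,-1,0]]]' 70
python3 -m inch '[[[0,0,0,0],[0,0,0,0],[0,0,0,0],[0,0,0,0],[0,0,0,0],[0,0,0,0],[0,0,0,0],[0,0,0,0]]]' 0 90
```

```text
clock: 1.8
tcp_pos: [0.4423, -0.3571, 0.0237]
orientation: [-0.065, 0.064, -0.703, 0.705]
wrist_force: [-0.4, 0.2, 0.4]
finger_gap: 0.0703
clock: 2.6
tcp_pos: [0.4425, -0.3563, 0.0235]
orientation: [-0.065, 0.064, -0.703, 0.705]
wrist_force: [-0.9, -0.1, 6.0]
finger_gap: 0.0271
```

```bash
python3 -m inch '[[[0,-20,0,0],[0,-50,0,0],[0,-80,0,0],[0,-80,0,0],[0,-80,0,0]]]'
python3 - <<'E'
from h import *
go([0.705-0.12,-0.186,0.1035],0)
W=Pw()
cv2.imwrite('pics/w2.png',env.read_camera('wrist'));cv2.imwrite('pics/s2.png',env.read_camera('side')[90:200,150:350].repeat(4,0).repeat(4,1))
p,R,s=tool()
t=R@np.array([-.12,0,0])+p;t[2]=.0235+0; 
print('pred tip px wrist',proj(W,np.r_[t[:2],p[2]-.0235]),'side',proj(P('side'),np.r_[t[:2],p[2]-.0235]),'bend',proj(W,np.r_[t[:2],p[2]-.0235+.05]))
E
```

```text
clock: 3.1
tcp_pos: [0.4421, -0.3558, 0.1027]
orientation: [-0.065, 0.064, -0.704, 0.705]
wrist_force: [-0.6, -0.2, -2.2]
finger_gap: 0.0271
clock 3.1 tcp [ 0.4421 -0.3558  0.1027] shift [-171.5   -0.9 -140.9] spin (np.float64(10.510584687432274), -1)
pred tip px wrist [250.5379462   11.67813124] side [257.64676026 122.96628695] bend [249.93431484 -30.21124706]
```

View pics/w2.png

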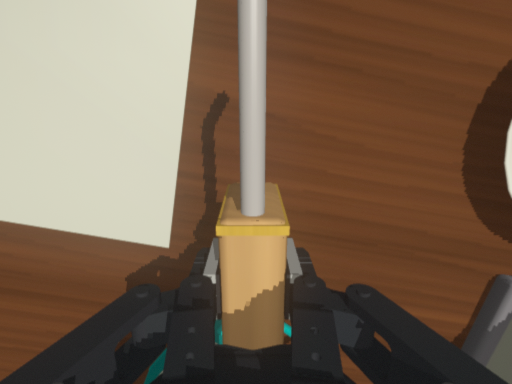

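View pics/s2.png

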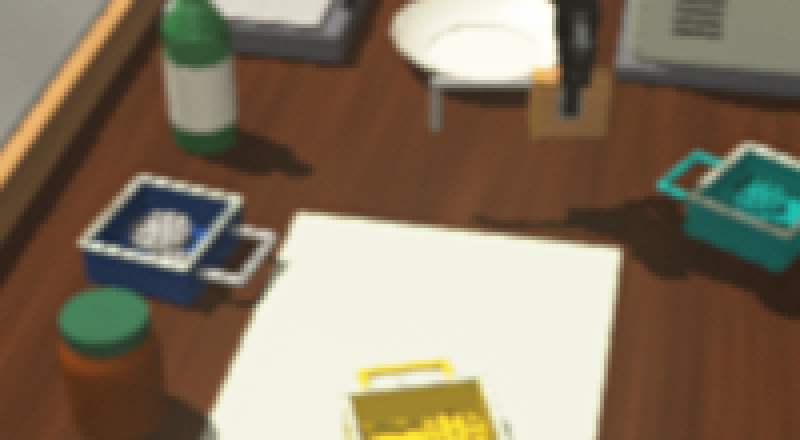

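The side view shows the hook held level, with its tip at about (258.7,122.5) against a predicted (257.6,123). Next I'll carry it over the loop.

```bash
python3 -m inch '[[[-30,0,-24,2],[-60,0,-48,4],[-90,0,-72,6],[-120,0,-96,8],[-150,0,-120,10.5],[-173,0,-139,10.5],[-173,0,-139,10.5],[-173,0,-139,10.5],[-173,0,-139,10.5]]]'
python3 - <<'E'
from h import *
p,R,s=tool();W=Pw()
print(p,R.round(3).tolist(),s['finger_gap'])
t=p+R@np.array([-.12,.0235,0]);print('tip',t,[proj(P(n),t) for n in('scene','side')])
for n,(r0,r1,c0,c1) in {'side':(110,190,150,310),'scene':(215,305,230,350)}.items():
    im=env.read_camera(n)[r0:r1,c0:c1];cv2.imwrite(f'pics/{n}3.png',cv2.resize(im,None,fx=5,fy=5,interpolation=cv2.INTER_CUBIC))
cv2.imwrite('pics/w3.png',env.read_camera('wrist'))
E
```

```text
clock: 4.1
tcp_pos: [0.5854, -0.1877, 0.1011]
orientation: [-0.001, -0.001, 0.707, -0.707]
wrist_force: [-0.5, -0.7, -1.8]
finger_gap: 0.027
[ 0.5854371  -0.18768429  0.10109571] [[-1.0, -0.002, -0.001], [0.001, 0.001, -1.0], [0.002, -1.0, -0.001]] 0.027044778383530737
tip [ 0.70538277 -0.18773993  0.07732005] [array([283.79257904, 237.76006619]), array([207.87803286, 140.78980708])]
```

View pics/side3.png

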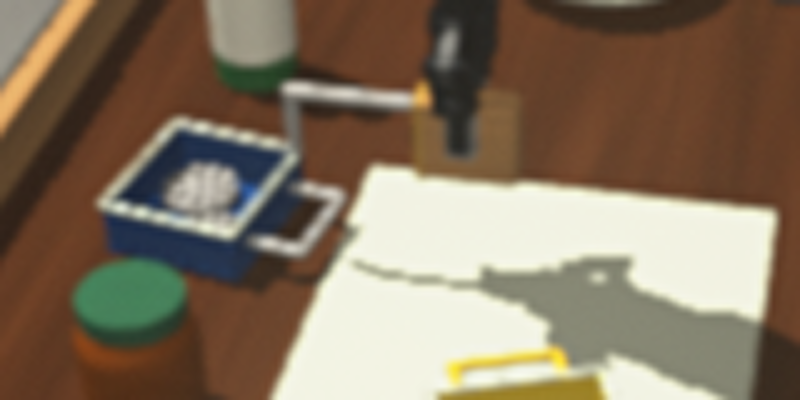

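View pics/scene3.png

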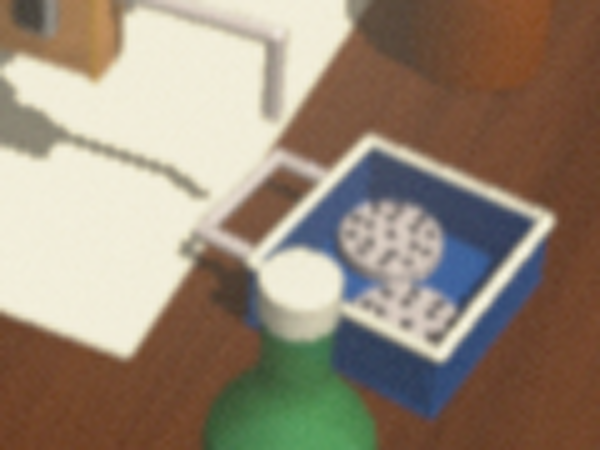

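View pics/w3.png

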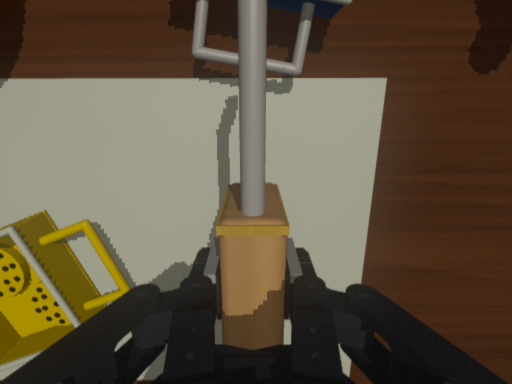

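Scene and side views show the tip at the predicted pixels, (284,238) and (209,140), beside the loop. I'll measure the loop again, this time including the wrist view: outer corners (196,52) and (299,70).

Run:
```python
from h import *
W=Pw()
sc={'+y':(282,152),'-y':(202,226)};sd={'+y':(303,252),'-y':(341,194)};w={'+y':(198,52),'-y':(298,70)}
for k in sc:
    a=np.array(sc[k])/5+[230,215];b=np.array(sd[k])/5+[150,110]
    print(k,'wrist',onz(w[k],.022,W).round(4),'sc/side',tri(a,b)[0].round(4),'sc',onz(a,.022,P('scene')).round(4),'sd',onz(b,.022,P('side')).round(4), 'w+sc',tri(np.array(w[k]),a,W,P('scene'))[0].round(4))
for hd in (10,11,12):
    h=np.radians(-hd)
    for l in (-.09,-.068):
        print(hd,l,np.array([.778,-.2026])+l*np.array([np.cos(h),np.sin(h)]))
```

```text
+y wrist [ 0.6944 -0.1514] sc/side [ 0.6948 -0.1513  0.022 ] sc [ 0.699  -0.1499] sd [ 0.6903 -0.153 ] w+sc [ 0.6969 -0.1496  0.0204]
-y wrist [ 0.6829 -0.2196] sc/side [ 0.6838 -0.2204  0.0237] sc [ 0.6856 -0.218 ] sd [ 0.6818 -0.224 ] w+sc [ 0.6846 -0.2186  0.0221]
10 -0.09 [ 0.6893673  -0.18697166]
10 -0.068 [ 0.71103307 -0.19079192]
11 -0.09 [ 0.68965355 -0.18542719]
11 -0.068 [ 0.71124935 -0.18962499]
12 -0.09 [ 0.68996672 -0.18388795]
12 -0.068 [ 0.71148596 -0.18846201]
```

```bash
python3 -m inch '[[[-5,10,1,0],[-5,20,1,0],[-5,35,1,0],[-5,50,1,0],[-5,60,1,0],[-5,67,1,0],[-5,67,1,0],[-5,67,1,0]]]'
python3 - <<'E'
from h import *
p,R,s=tool();t=p+R@np.array([-.12,.0235,0]);print('tip',t,[proj(P(n),t) for n in('scene','side')])
for n,(r0,r1,c0,c1) in {'side':(110,190,150,310),'scene':(215,305,230,350)}.items():
    im=env.read_camera(n)[r0:r1,c0:c1];cv2.imwrite(f'pics/{n}4.png',cv2.resize(im,None,fx=5,fy=5,interpolation=cv2.INTER_CUBIC))
E
```

```text
clock: 5.05
tcp_pos: [0.5918, -0.1886, 0.0355]
orientation: [-0.0, -0.0, -0.707, 0.707]
wrist_force: [-0.2, -0.5, -0.4]
finger_gap: 0.027
tip [ 0.71179563 -0.18857945  0.01200064] [array([284.90458444, 259.21669016]), array([207.54499118, 155.94385217])]
```

View pics/side4.png

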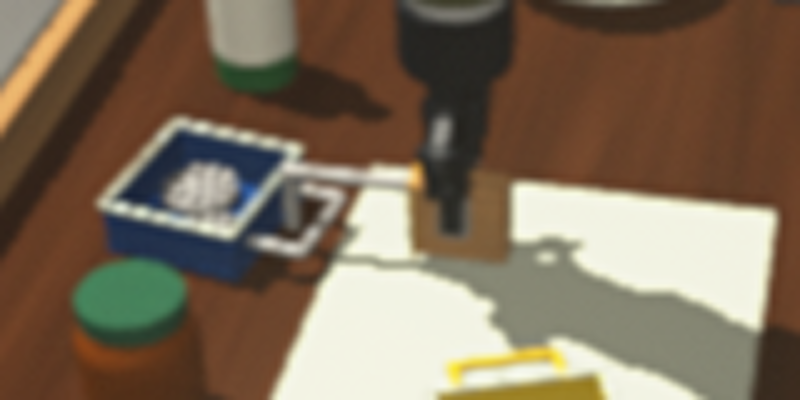

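View pics/scene4.png

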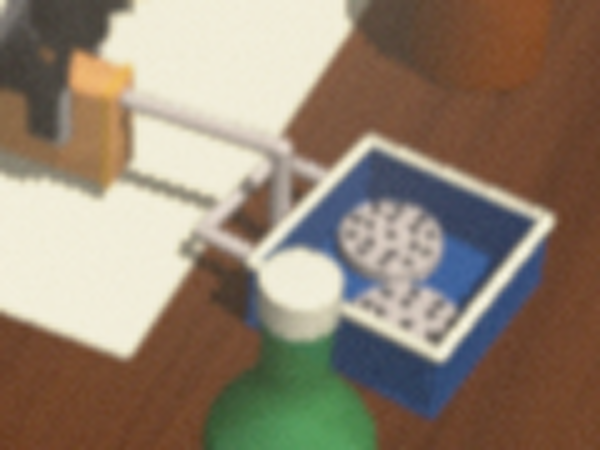

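The prong stands inside the opening, at (290,205) in the side crop, with its tip 12 mm up. I'll lower it 4 mm and drag slowly.

```bash
python3 -m inch '[[[0,4,0,0],[2,4,0,0],[6,4,0,0],[12,4,0,0],[18,4,0,0],[26,4,0,0],[34,4,0,0],[42,4,0,0],[50,4,0,0],[58,4,0,0]]]'
python3 - <<'E'
from h import *
p,R,s=tool();t=p+R@np.array([-.12,.0235,0]);print('tip',t)
cv2.imwrite('pics/side5.png',cv2.resize(env.read_camera('side')[110:190,150:310],None,fx=5,fy=5,interpolation=cv2.INTER_CUBIC))
E
```

```text
clock: 6.15
tcp_pos: [0.5332, -0.1885, 0.0315]
orientation: [-0.0, -0.0, -0.707, 0.707]
wrist_force: [2.3, -0.1, -1.0]
finger_gap: 0.0274
tip [ 0.65317771 -0.18854506  0.00812881]
```

View pics/side5.png

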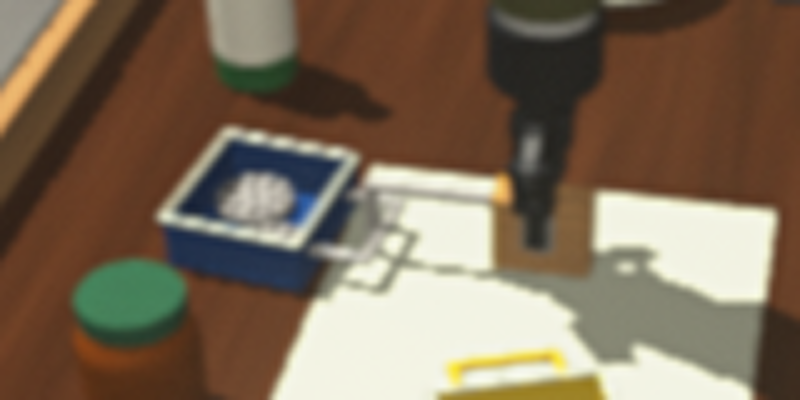

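The pan now follows the hook, and the prong bears on the cross bar at (395,205). I'll carry on.

```bash
python3 -m inch '[[[8,0,0,0],[16,0,0,0],[24,0,0,0],[32,0,0,0],[40,0,0,0],[48,0,0,0],[56,0,0,0],[64,0,0,0],[72,0,0,0],[80,0,0,0]]]'
python3 -m inch '[[[8,0,0,0],[16,0,0,0],[24,0,0,0],[32,0,0,0],[40,0,0,0],[48,0,0,0],[56,0,0,0],[64,0,0,0],[72,0,0,0],[78,0,0,0]]]'
python3 - <<'E'
from h import *
p,R,s=tool();t=p+R@np.array([-.12,.0235,0]);print('tip',t)
cv2.imwrite('pics/side6.png',cv2.resize(env.read_camera('side')[110:210,150:310],None,fx=5,fy=5,interpolation=cv2.INTER_CUBIC))
cv2.imwrite('pics/scene6.png',cv2.resize(env.read_camera('scene')[165:295,160:320],None,fx=4.5,fy=4.5,interpolation=cv2.INTER_CUBIC))
E
```

```text
clock: 7.2
tcp_pos: [0.453, -0.1885, 0.0314]
orientation: [-0.0, -0.0, -0.707, 0.707]
wrist_force: [3.2, -0.5, -0.9]
finger_gap: 0.0269
clock: 8.2
tcp_pos: [0.3749, -0.1884, 0.0313]
orientation: [-0.0, 0.0, 0.707, -0.707]
wrist_force: [3.3, 0.1, -0.7]
finger_gap: 0.0271
tip [ 0.49491098 -0.18841677  0.0078175 ]
```

View pics/side6.png

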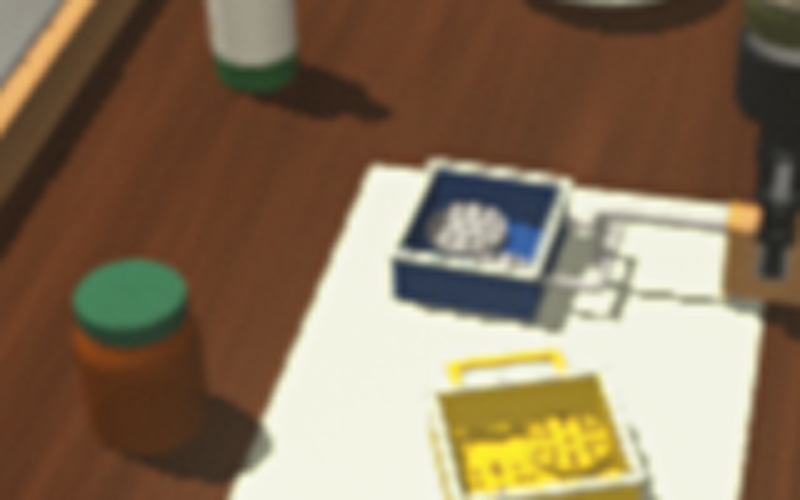

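View pics/scene6.png

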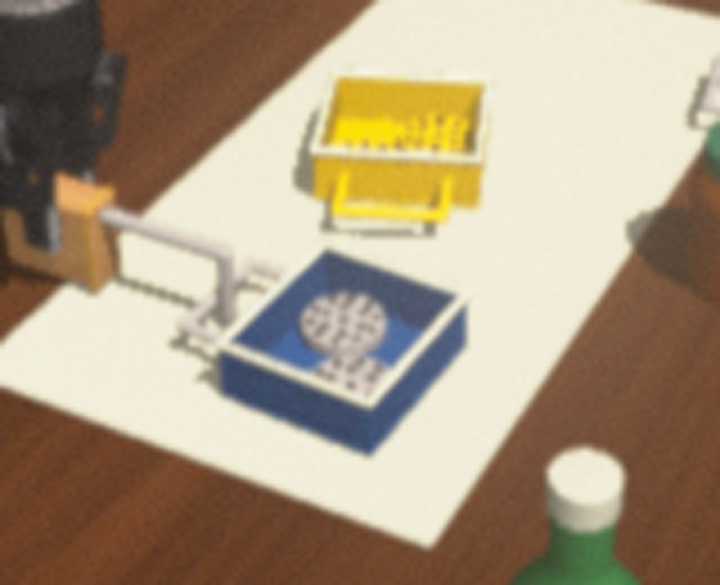

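The whole pan, loop included, is on the board. In the scene crop its nearest corner, at (372,455), is well inside the board edge. Now I'll ease the prong off the bar, lift it out and work out where to set the hook down.

```bash
python3 -m inch '[[[-3,0,0,0],[-7,0,0,0],[-7,-8,0,0],[-7,-20,0,0],[-7,-40,0,0],[-7,-60,0,0],[-7,-80,0,0],[-7,-80,0,0],[-7,-80,0,0]]]'
python3 - <<'E'
from h import *
go([0.45,-0.385,0.0255],0)
im=env.read_camera('side');cv2.imwrite('pics/side7.png',cv2.resize(im[70:210,150:350],None,fx=4,fy=4,interpolation=cv2.INTER_CUBIC))
cv2.imwrite('pics/w7.png',env.read_camera('wrist'))
E
```

```text
clock: 9.2
tcp_pos: [0.3829, -0.1885, 0.1115]
orientation: [-0.0, -0.0, -0.707, 0.707]
wrist_force: [-0.2, -0.7, -1.1]
finger_gap: 0.027
clock 9.2 tcp [ 0.3829 -0.1885  0.1115] shift [-67.   86.1 196.4] spin (np.float64(0.01741183249685504), -1)
```

View pics/side7.png

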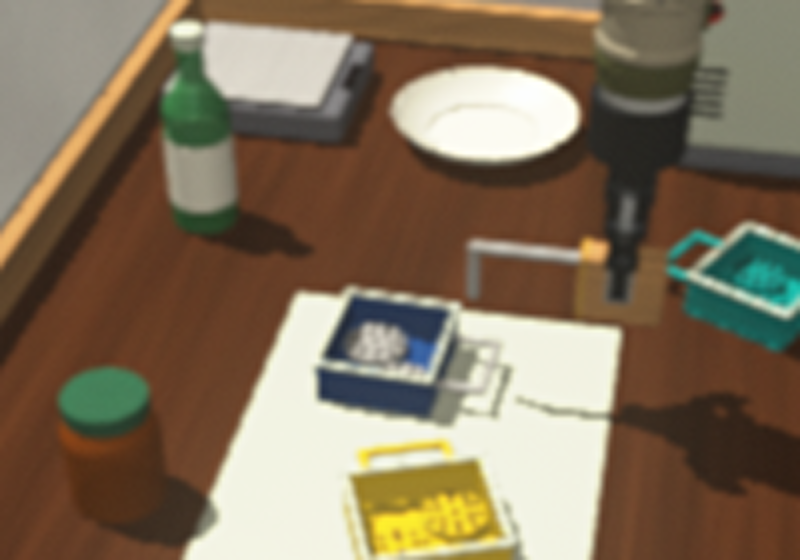

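View pics/w7.png

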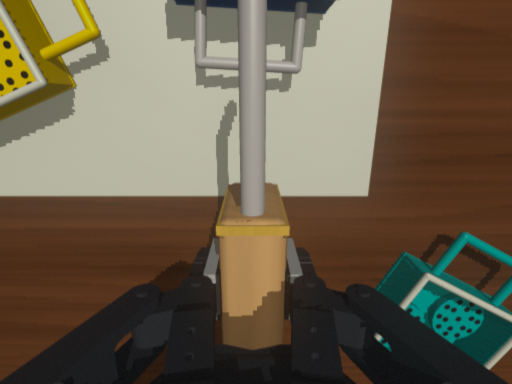

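The hook is out and the pan stayed put. Next, the plate's near edge, then carry the hook over.

```bash
python3 - <<'E'
from h import *
for p in((272.5,110.5),(248,99),(295,99)):print(onz(p,0.01,P('side')))
E
python3 -m inch '[[[0,0,35,0],[-15,0,70,0],[-30,0,105,0],[-45,0,140,0],[-60,0,175,0],[-67,0,196,0],[-67,0,196,0],[-67,0,196,0]]]'
```

```text
[ 0.53271686 -0.55056434]
[ 0.65216952 -0.62806837]
[ 0.44969844 -0.6693597 ]
clock: 10.1
tcp_pos: [0.4487, -0.3838, 0.1095]
orientation: [-0.001, -0.001, 0.708, -0.706]
wrist_force: [-0.2, 0.1, -1.7]
finger_gap: 0.0266
```

Run:
```python
from h import *
go([0.45,-0.385,0.0235],0)
cv2.imwrite('pics/w8.png',env.read_camera('wrist'))
```

```text
clock 10.1 tcp [ 0.4487 -0.3838  0.1095] shift [-1.5 86.   1.4] spin (np.float64(-0.03483599687066291), -1)
```

View pics/w8.png

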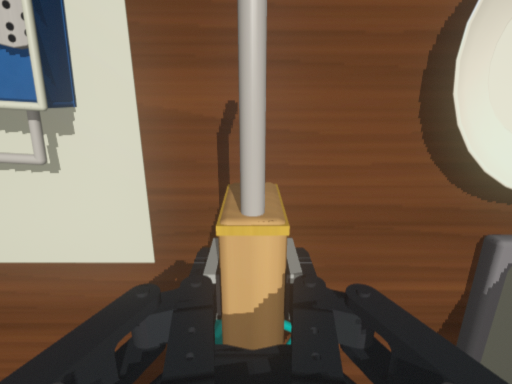

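The bench below is clear, with the plate off to the right and the board to the left. I'll lower the hook.

```bash
python3 -m inch '[[[0,20,0,0],[0,40,0,0],[0,60,0,0],[0,74,0,0],[0,80,0,0],[0,82,0,0],[0,83,0,0],[0,83,0,0],[0,83,0,0]]]'
```

```text
clock: 11.05
tcp_pos: [0.45, -0.3849, 0.0291]
orientation: [-0.0, -0.0, -0.707, 0.708]
wrist_force: [0.6, 0.4, -1.9]
finger_gap: 0.0268
```

```bash
python3 -m inch '[[[0,2,0,0],[0,4,0,0],[0,5,0,0],[0,5,0,0],[0,5,0,0]]]'
```

```text
clock: 11.55
tcp_pos: [0.4496, -0.3845, 0.0236]
orientation: [-0.0, -0.0, -0.707, 0.707]
wrist_force: [-1.3, 1.9, 1.4]
finger_gap: 0.0272
```

The wrist force went from -1.9 to +1.4 N at the height where I gripped the hook, so it's standing on the bench. I'll release it and rise.

```bash
python3 -m inch '[[[0,0,0,0],[0,0,0,0],[0,0,0,0],[0,0,0,0],[0,0,0,0],[0,0,0,0]]]' 65
python3 -m inch '[[[0,-15,0,0],[0,-40,0,0],[0,-70,0,0],[0,-110,0,0],[0,-150,0,0],[0,-190,0,0],[0,-190,0,0],[0,-190,0,0]]]'
python3 - <<'E'
from h import *
for n in('scene','side','wrist'): cv2.imwrite(f'pics/{n}9.png',env.read_camera(n))
E
```

```text
clock: 12.15
tcp_pos: [0.4496, -0.3845, 0.0233]
orientation: [-0.0, -0.0, -0.707, 0.707]
wrist_force: [0.5, -0.6, -0.5]
finger_gap: 0.0651
clock: 12.95
tcp_pos: [0.4501, -0.385, 0.2145]
orientation: [-0.001, -0.001, -0.706, 0.708]
wrist_force: [0.1, 0.5, -0.8]
finger_gap: 0.0648
```

View pics/scene9.png

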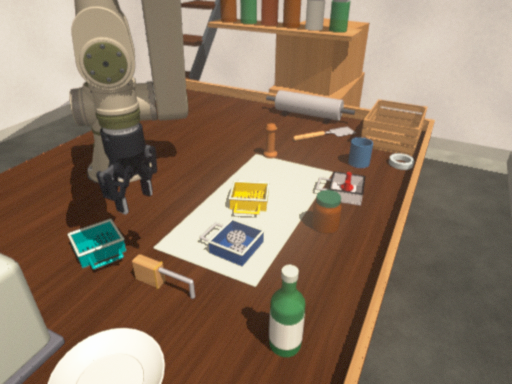

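View pics/side9.png

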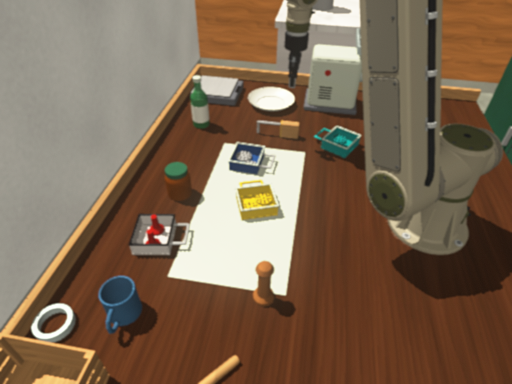

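View pics/wrist9.png

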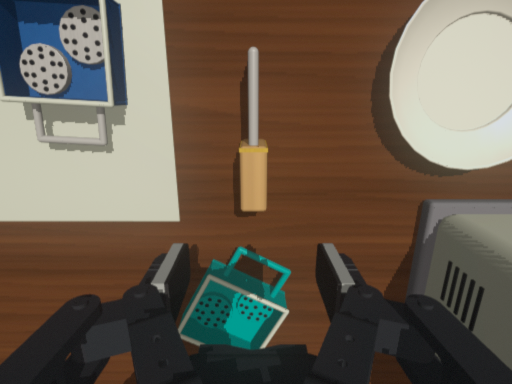

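The final views show the blue pan fully on the board, at (236,242) in the scene view. The hook stands upright on the wood at (160,272), and the white pan is still at (347,187). I'll run a numeric check, then hand in.

Run:
```python
from h import *
for p in((227,222),(264,237),(242,257),(209,246)):print('rim',onz(p,.04,P('scene')).round(3))
a,b=[cv2.imread(f'pics/side{i}.png')[205:265,120:195].astype(int) for i in(0,9)]
print('white pan diff',abs(a-b).mean())
env.hand_in()
print(env.get_state()['clock'])
```

```text
rim [ 0.527 -0.154]
rim [ 0.643 -0.166]
rim [ 0.628 -0.256]
rim [ 0.537 -0.258]
white pan diff 0.6618518518518518
the job is handed in; nothing more can be done
the job is handed in; nothing more can be done
```

The job is done and handed in at about 13 s of the 59 s allowed. I gripped the hook by its handle and lowered the prong into the blue pan's loop. I then dragged the pan flat along the bench by about 0.2 m onto the white board, lifted the prong out, and stood the hook on the wood at about (0.45, -0.385).

- **Blue pan:** its rim spans roughly x 0.53–0.64 and y -0.26 to -0.15. The board covers about x 0.38–0.68 and y ±0.295, so the whole pan is on it, loop included. The rim corners were read roughly, good to about 1 cm, which is inside the smallest margin of about 3–4 cm.
- **Hook:** it stands upright, about 12 cm to the side of the pan.
- **White pan:** it did not move; the image difference around it is only noise.
- **Contact:** the gripper and arm stayed well away from the blue pan. Every wrist force I read was about 6 N or less.

No check failed or disagreed beyond the few millimetres between the camera views.

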